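Load the tile press and check the tiles with the moisture probe

ROBOT

A 6-joint arm with a two-finger parallel gripper is mounted at the origin on the work surface. World frame = base frame: x ahead of the robot, y to its left, z up, the work surface at z = 0. Lengths are in m, angles in rad, forces in N, time in s.
With the tool pointing down it reaches from about 0.275 to 1 m from the base axis. Payload 8.4 kg.
Tool frame: the origin (TCP) lies on the centre line of the jaws, within the pads' length; the fingertips stand 17 mm ahead of it and the grasp point (between the pads) lies 2 mm behind it (bot.tcp_to_tips is the z of the fingertips in the tool frame, in m); z points along the fingers, y is the line along which they close (so a half turn about z gives the same grasp; the last joint's range is limited). The gripper opens to 85 mm and grips with 20 to 120 N. Pads are 22 mm wide; open, the fingers measure 114 mm over their backs; the gripper's body (76 mm by 85 mm) begins 54 mm behind the grasp point. The pads swing forward as they close: fully open they stand 13 mm farther back than shut.
Start: joints at [1.118, 0.353, 1.633, -0, 1.155, -0.002], TCP at [0.272, 0.563, 0.248] pointing down, gripper open.
Joint ranges: [-2.63, 2.63], [-0.92, 2.1], [0.06, 2.66], [-1.3, 4.44], [0, 2.69], [-3.02, 3.02]. Speed limits (rad/s): [2.22, 2.22, 2.79, 3.14, 3.14, 3.14].

INTERFACE

Orientations are given as a unit quaternion [x, y, z, w].
In Python, from workcell import bot, read_camera, solve_ik gives the robot as it stands (bot), with the cameras as plain functions and the kinematics as plain functions. Calls block until the motion is done:
- bot.reach(position, orientation): joint-space move of the TCP to a pose.
- bot.servo_line(position, ori=None, velocity=0.15): straight line of the TCP; ori=None keeps the orientation; velocity is the mean speed in m/s.
- bot.goto_joints(angles): joint-space move.
- bot.move_gripper(opening, strength=None): finger opening in m; strength is the grip in N (None keeps the last); returns when the fingers have stopped.
- bot.dwell(seconds).
- solve_ik(position, orientation): joint angles nearest the present ones, or None.
- bot.get_obs(): the state.
- read_camera(name): name is "side" or "top"; returns a dict with "frame" (384x512x3 uint8, red, green, blue), "intrinsics" (3x3 intrinsics, pixels), "dist" ([k1, k2, p1, p2, k3] as OpenCV has them; the pictures are not rectified), "view" (4x4, takes a point from world to camera coordinates). Camera axes: x right, y down, z forward; pixel columns grow to the right and rows downward; lengths in m; the calibration is good to about 2 mm. A picture is of the moment at which its call begins. There is no depth.
A pose or a line that the arm cannot do raises bot.IKError and nothing moves.
- bot.hand_in(): hands the job in; it is judged then, once.
The state is a dict: "time_s": time; "joint_pos": joint angles; "joint_vel": joint speeds; "joint_efforts": joint torques, N m; "position": TCP position; "orientation": TCP orientation; "wrist_force": force on the tool from outside, world axes, zero at the start; "ft_torque": the same for the moment, N m; "gripper_width": finger opening in m; "grip_force": force on a finger pad.
Only numpy, scipy, OpenCV 4.12 (cv2) and the standard library are available. Lean on these libraries where they do the work, as an engineer would, in place of code of your own. Each camera call takes 0.05 s, during which the arm holds its last target. There are 200 camera calls.

TASK

Slide every setter board lying on the bench, tile end first, into the slot of its own width under the press's fixed bar until it is fully home against the back stop. Once all are in, take the moisture probe from its cradle and hold its pin gently for about half a second on the black dot of each loaded tile, from the narrowest board to the widest, then lay the probe back in its cradle the way it lay. All boards must still be fully home at the end (push any that has shifted back in), and leave the jar and the small bowl alone.

Things in the scene. Friction and masses are not known exactly. Their poses are not given: they have to be found in the camera images.
- press: flattening press, fixed to the bench: grey base plate 180 (x) by 250 (y) by 12 mm thick, origin at the centre of its underside, z up. Boards go in along its +x, away from the robot. Four guide walls 12 mm wide, 22 mm high on the plate, with round noses at x = -6 mm, bound three slots open towards -x; a back stop with its face at x = +75 mm ends them
- bar (a point): centre of the underside of the fixed dark wooden bar that crosses all three slots, at (38, 0, 34) mm in the press frame: 36 mm wide (x = 20 to 56 mm), underside 22 mm above the base plate, top 64 mm above the bench
- slot_narrow (a point): floor of the narrow slot (52 mm wide), at (0, +81, 12) mm in the press frame, press axes: a board that is fully home has its origin here, its tile end against the back stop
- slot_medium (a point): floor of the medium slot (66 mm wide), at (0, +10, 12) mm in the press frame, press axes: a board that is fully home has its origin here, its tile end against the back stop
- slot_wide (a point): floor of the wide slot (80 mm wide), at (0, -75, 12) mm in the press frame, press axes: a board that is fully home has its origin here, its tile end against the back stop
- board_narrow: narrow setter board (may be absent), 0.2 kg: plywood 150 (x) by 48 (y) by 10 mm with a fixed pale clay tile, 90 by 40 by 8 mm, from x = -20 to +70 mm (top at z = 18 mm). Origin at the centre of the underside, x towards the tile end. At the other end stands a wooden grip rib, x = -65 to -25 mm, 24 mm wide, top at z = 48 mm; it stays in front of the bar
- dot_narrow (a point): centre of the black dot, 16 mm across, on top of the narrow board's tile: board frame (-5, 0, 18) mm; it stays uncovered, 25 mm in front of the bar, when the board is home
- board_medium: medium setter board (may be absent), 0.2 kg: plywood 150 (x) by 62 (y) by 10 mm with a fixed pale clay tile, 90 by 54 by 8 mm, from x = -20 to +70 mm (top at z = 18 mm). Origin at the centre of the underside, x towards the tile end. At the other end stands a wooden grip rib, x = -65 to -25 mm, 24 mm wide, top at z = 48 mm; it stays in front of the bar
- dot_medium (a point): centre of the black dot, 16 mm across, on top of the medium board's tile: board frame (-5, 0, 18) mm; it stays uncovered, 25 mm in front of the bar, when the board is home
- board_wide: wide setter board (may be absent), 0.2 kg: plywood 150 (x) by 76 (y) by 10 mm with a fixed pale clay tile, 90 by 68 by 8 mm, from x = -20 to +70 mm (top at z = 18 mm). Origin at the centre of the underside, x towards the tile end. At the other end stands a wooden grip rib, x = -65 to -25 mm, 24 mm wide, top at z = 48 mm; it stays in front of the bar
- dot_wide (a point): centre of the black dot, 16 mm across, on top of the wide board's tile: board frame (-5, 0, 18) mm; it stays uncovered, 25 mm in front of the bar, when the board is home
- probe: moisture probe: grey handle 110 (x) by 24 (y) by 22 mm (z), origin at the handle's centre; from the handle's +x end a 12 mm thick steel neck runs forward and bends straight down at x = 85 mm, ending in a sprung brass pin. Weighs 0.13 kg; grip it by the middle of the handle
- probe_tip (a point): lower end of the sprung pin (7 mm thick), at (85, 0, -60) mm in the probe's frame when not pressed
- probe_pin (a joint): how far the sprung pin is pushed up into the neck, 0 to 0.008 m; about 1 N starts it, about 3 N bottoms it
- cradle: fixed wooden cradle: base 140 (x) by 60 (y) by 12 mm, origin at the centre of its underside. Posts 14 mm thick and 52 mm wide (y) at x = -42 and +42 mm, each with a notch 30 mm wide between lips 10 mm high. The probe lies in both notches, origin 81 mm above the cradle's, x axes the same, its pin hanging free past the +x end
- notches (a point): midway between the two notch floors, 70 mm above the cradle's origin
- glaze_jar: glass jar, 72 mm across, 85 mm high, bystander; origin under its centre
- bowl: small blue bowl 90 mm across, 45 mm high, bystander; origin under its centre

How it is judged:
On the way, in this order (a step that is already met when the one before it is completed fails the run):
1. every setter board present is fully home in the slot of its own width (x of board_narrow in the frame of press between -0.005 and 0.005 m and y of board_narrow in the frame of press between 0.075 and 0.087 m and z of each of board_narrow, board_medium, board_wide in the frame of press below 0.017 m and angle between the x axis of each of board_narrow, board_medium, board_wide and the x axis of press, either way round below 0.08 rad and x of each of dot_narrow, dot_medium, dot_wide in the frame of press below 0.001 m and angle between each of board_narrow, board_medium, board_wide's own z axis and vertical below 0.06 rad and x of board_medium in the frame of press between -0.005 and 0.005 m and y of board_medium in the frame of press between 0.004 and 0.016 m and x of board_wide in the frame of press between -0.005 and 0.005 m and y of board_wide in the frame of press between -0.081 and -0.069 m), for 0.2 s.
2. the probe's pin rests on the dot of the narrow board, which is home (x of board_narrow in the frame of press between -0.005 and 0.005 m and y of board_narrow in the frame of press between 0.075 and 0.087 m and z of board_narrow in the frame of press below 0.017 m and angle between the x axis of board_narrow and the x axis of press, either way round below 0.08 rad and x of dot_narrow in the frame of press below 0.001 m and angle between board_narrow's own z axis and vertical below 0.06 rad and horizontal distance between probe_tip and dot_narrow below 0.01 m and contact force between probe and board_narrow above 0.5 N), for 0.2 s.
3. the probe's pin rests on the dot of the medium board, which is home (x of board_medium in the frame of press between -0.005 and 0.005 m and y of board_medium in the frame of press between 0.004 and 0.016 m and z of board_medium in the frame of press below 0.017 m and angle between the x axis of board_medium and the x axis of press, either way round below 0.08 rad and x of dot_medium in the frame of press below 0.001 m and angle between board_medium's own z axis and vertical below 0.06 rad and horizontal distance between probe_tip and dot_medium below 0.01 m and contact force between probe and board_medium above 0.5 N), for 0.2 s.
4. the probe's pin rests on the dot of the wide board, which is home (x of board_wide in the frame of press between -0.005 and 0.005 m and y of board_wide in the frame of press between -0.081 and -0.069 m and z of board_wide in the frame of press below 0.017 m and angle between the x axis of board_wide and the x axis of press, either way round below 0.08 rad and x of dot_wide in the frame of press below 0.001 m and angle between board_wide's own z axis and vertical below 0.06 rad and horizontal distance between probe_tip and dot_wide below 0.01 m and contact force between probe and board_wide above 0.5 N), for 0.2 s.
At the end, for the whole second after the job is handed in: Every board present is home in its own slot (within 5 mm of the back stop, 6 mm of the slot's middle, flat, tile end in, at rest) and the probe lies at rest, level, in both notches of its cradle, within 20 mm of its middle, pin at the cradle's +x end (all of step 1 and horizontal distance between probe and cradle below 0.02 m and z of probe in the frame of cradle between 0.076 and 0.086 m and angle between probe's own z axis and vertical below 0.1 rad and x of probe_tip in the frame of cradle above 0.06 m and linear speed of each of probe, board_narrow, board_medium, board_wide below 0.02 m/s); the robot touches nothing.
It fails at once if the glaze jar is pushed more than 30 mm (distance of glaze_jar from where it was at the start of the episode above 0.03 m).
It fails at once if the bowl is pushed more than 30 mm (distance of bowl from where it was at the start of the episode above 0.03 m).
It fails at once if the probe is pressed on a board with more than 20 N (contact force between probe and board_narrow above 20 N or contact force between probe and board_medium above 20 N or contact force between probe and board_wide above 20 N).
Of board_narrow, board_medium, board_wide only 2 to 3 are there at a start; the rules pass over those that are not, and their reading is None.
At some moment in a run one of board_narrow, board_medium, board_wide may be knocked a few centimetres aside while the robot is not near it.
It also fails if it takes over 210 s, if anything falls off the work surface, if the arm or the gripper's body presses on something with over 40 N, if the wrist force passes 120 N, or if a joint passes its speed limit or range.

## Working session

There is one attempt and no reset: what is moved stays moved. The work goes in short steps, each a Python script; the robot and the scene stay as the last script left them, time stands still between calls to the robot, and variables do not carry over. Pictures are saved under pics/ and viewed, at most 14 in all, crops included, and the job is handed in when it is done.

```bash
mkdir -p pics; ls
python3 - <<'E'
from workcell import bot, read_camera, solve_ik
import cv2,numpy as np
np.set_printoptions(precision=4,suppress=True)
for n in("side","top"):
    c=read_camera(n); cv2.imwrite(f"pics/{n}0.png",c["frame"][:,:,::-1]); print(n,c["intrinsics"],c["dist"],c["view"])
o=bot.get_obs(); print(o)
E
```

```text
pics
workcell.py
side [[358.7442   0.     258.208 ]
 [  0.     358.7442 197.5066]
 [  0.       0.       1.    ]] [-0.0116  0.      0.      0.      0.    ] [[ 0.993  -0.1162  0.0194 -0.5484]
 [-0.0431 -0.5111 -0.8584  0.1112]
 [ 0.1096  0.8516 -0.5125  0.899 ]
 [ 0.      0.      0.      1.    ]]
top [[422.7562   0.     255.4427]
 [  0.     422.7562 197.3524]
 [  0.       0.       1.    ]] [-0.1261  0.      0.      0.      0.    ] [[ 0.03   -0.9994 -0.0188  0.0392]
 [-0.9986 -0.0292 -0.0436  0.5468]
 [ 0.0431  0.0201 -0.9989  1.1494]
 [ 0.      0.      0.      1.    ]]
{'time_s': 0.1, 'joint_pos': array([ 1.1176,  0.3536,  1.6341,  0.    ,  1.1552, -0.0024]), 'joint_vel': array([-0.001 , -0.0028, -0.0021,  0.0012, -0.0007,  0.0021]), 'joint_efforts': array([ -0.0012, -60.6373, -34.2812,  -0.0002,   0.0041,   0.0001]), 'position': array([0.2721, 0.5622, 0.2476]), 'orientation': array([ 0.2235,  0.9747, -0.0006, -0.0001]), 'wrist_force': array([-0.7044,  0.4261, -0.3144]), 'ft_torque': array([ 0.0038, -0.0045,  0.0015]), 'grip_force': 0.0, 'gripper_width': 0.085613432403523}
```

View pics/side0.png

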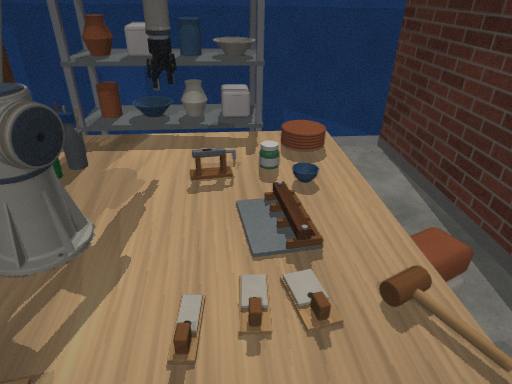

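View pics/top0.png

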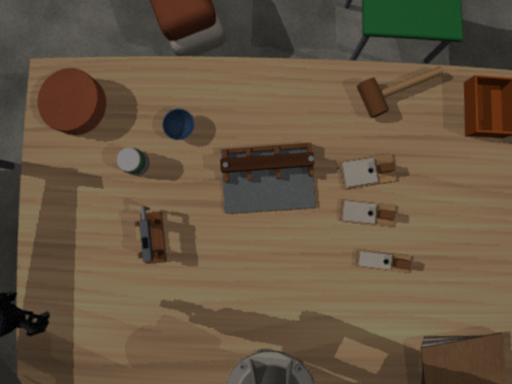

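The side view shows the press at about (277,222), the cradle with the probe at (211,163), the jar at (269,155), the bowl at (305,172), and three boards at (188,325), (254,303) and (311,298). The top view shows the press at (268,180), the boards at (385,261), (370,212) and (370,172), and the probe at (147,235), with +x up the picture.

```bash
cat > h.py <<'E'
from workcell import bot, read_camera, solve_ik
import cv2,numpy as np
from scipy.spatial.transform import Rotation as R
np.set_printoptions(precision=4,suppress=True)
def proj(c,P):
    V=c["view"]; return cv2.projectPoints(np.float64(P).reshape(-1,1,3),cv2.Rodrigues(V[:3,:3])[0],V[:3,3],c["intrinsics"],c["dist"])[0][:,0]
def back(c,uv,z):
    p=cv2.undistortPoints(np.float64(uv).reshape(-1,1,2),c["intrinsics"],c["dist"])[:,0]
    V=c["view"]; d=np.c_[p,np.ones(len(p))]@V[:3,:3]; o=-V[:3,:3].T@V[:3,3]
    return o+d*((z-o[2])/d[:,2])[:,None]
def tri(cs,uvs):
    A=[]
    for c,uv in zip(cs,uvs):
        p=cv2.undistortPoints(np.float64(uv).reshape(1,1,2),c["intrinsics"],c["dist"])[0,0]
        A+= [p[0]*c["view"][2]-c["view"][0],p[1]*c["view"][2]-c["view"][1]]
    A=np.array(A); return np.linalg.lstsq(A[:,:3],-A[:,3],rcond=None)[0]
def crop(c,x,y,w,h,s,fn,pts=None):
    im=cv2.resize(c["frame"][y:y+h,x:x+w,::-1],None,fx=s,fy=s,interpolation=cv2.INTER_CUBIC)
    for p in ([] if pts is None else pts): cv2.circle(im,tuple(int(round(v)) for v in ((np.array(p)+.5-[x,y])*s)),2,(0,255,0),-1)
    cv2.imwrite(fn,im); return im
def tiles(c,area=(330,150,100,125),thr=150):
    x,y,w,h=area; f=c["frame"][y:y+h,x:x+w].astype(int)
    m=((f.min(2)>thr*.75)&(f.max(2)-f.min(2)<45)).astype(np.uint8)
    cs,_=cv2.findContours(m,cv2.RETR_EXTERNAL,cv2.CHAIN_APPROX_NONE); out=[]
    for k in cs:
        if cv2.contourArea(k)>100:
            kk=cv2.convexHull(k); out.append(kk[:,0]+[x,y])
    return out
E
python3 - <<'E'
from h import *
c=read_camera("top")
a=crop(c,215,138,110,80,5,"/tmp/a.png"); b=crop(c,335,150,80,125,4,"/tmp/b.png"); d=crop(c,125,200,50,70,5,"/tmp/d.png")
W=np.zeros((600,800,3),np.uint8)
W[:400,:550]=a; W[:350,550:800]=d; cv2.imwrite("pics/m1.png",W)
cv2.imwrite("pics/m2.png",cv2.resize(b,None,fx=1.2,fy=1.2))
for k in tiles(c):
    q=back(c,k,0.018)[:,:2]; print(cv2.minAreaRect((q*1000).astype(np.float32)), k.mean(0), len(k))
E
```

```text
(no output)
```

View pics/m1.png

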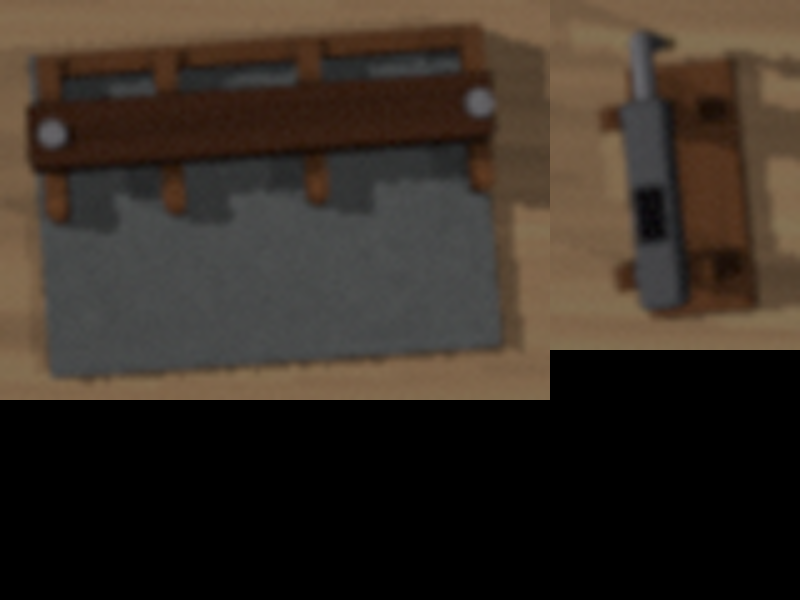

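View pics/m2.png

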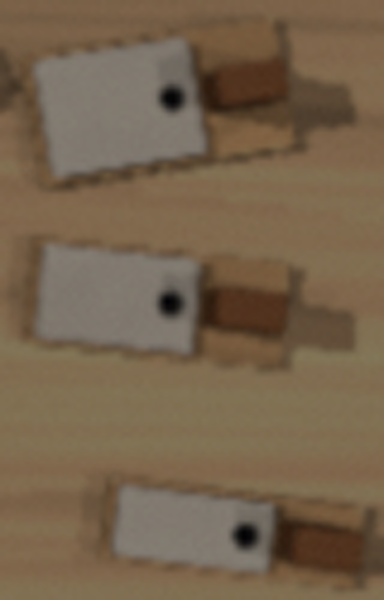

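The zoomed top view shows the press front corners at about (225,213) and (315,207), with its x axis up the picture and slightly right. The four wall noses are visible. All three boards are present, with tile ends to the left (+y) and dots at about (370,171), (370,213) and (385,261). The probe handle runs up the picture with its pin end at the top.

Run:
```python
from h import *
c=read_camera("side")
crop(c,185,138,140,115,5,"pics/s1.png"); crop(c,165,262,185,98,4,"pics/s2.png")
```

```text
(no output)
```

View pics/s1.png

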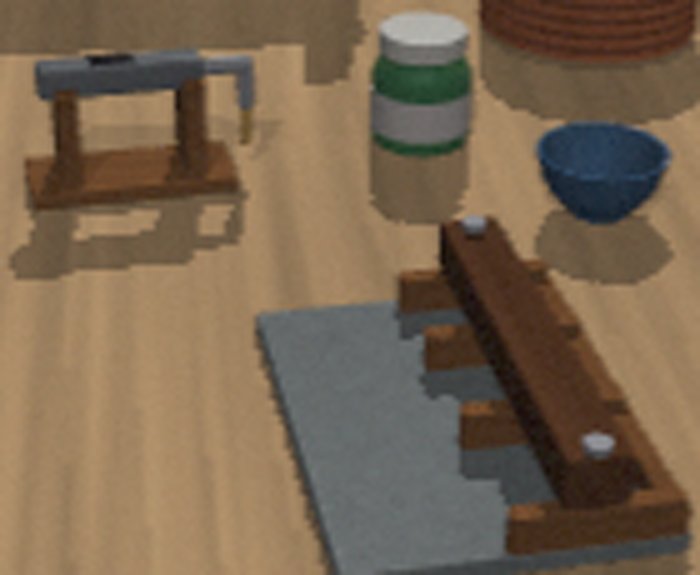

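View pics/s2.png

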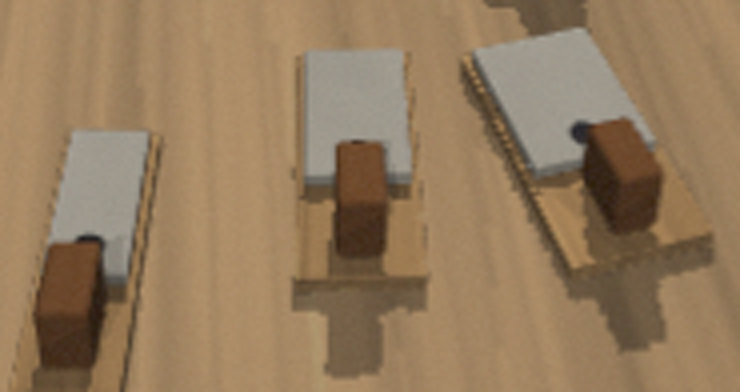

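```bash
cat > fit.py <<'E'
from h import *
from scipy.optimize import least_squares
import json
T=read_camera("top");S=read_camera("side")
m1=lambda x,y:((x+.5)/5-.5+215,(y+.5)/5-.5+138); md=lambda x,y:((x-550+.5)/5-.5+125,(y+.5)/5-.5+200)
m2=lambda x,y:((x+.5)/4.8-.5+335,(y+.5)/4.8-.5+150)
s1=lambda x,y:((x+.5)/5-.5+185,(y+.5)/5-.5+138); s2=lambda x,y:((x+.5)/4-.5+165,(y+.5)/4-.5+262)
def fit(name,top,side,x0):
    f=[(T,m,p) for m,p in top]+[(S,m,p) for m,p in side]
    def res(q):
        Rz=R.from_euler("z",q[3]).as_matrix()
        return np.concatenate([proj(c,Rz@(np.array(m)/1000.)+q[:3])[0]-p for c,m,p in f])
    r=least_squares(res,x0,loss="soft_l1"); e=np.linalg.norm(res(r.x).reshape(-1,2),axis=1)
    print(name,r.x,"yaw deg",np.degrees(r.x[3]).round(2),"res px",e.round(2)); return r.x.tolist()
out={}
out["press"]=fit("press",[((-90,125,12),m1(52,377)),((-90,-125,12),m1(503,348)),((-6,113,34),m1(60,222)),((-6,49,34),m1(175,215)),((-6,-29,34),m1(317,204)),((-6,-121,34),m1(482,190)),((90,125,12),m1(35,57))],
 [((-90,125,12),s1(260,318)),((-90,-125,12),s1(338,573)),((90,-125,12),s1(687,540))],[.55,0,0,0])
def board(n,w,top,dot,side,sd,rib,x0):
    h=w/2; cs=[(70,-h,18),(-20,-h,18),(-20,h,18),(70,h,18)]
    tp=[(a,m2(*b)) for a,b in zip(cs,top)]+[((-5,0,18),m2(*dot))]
    sp=[(a,s2(*b)) for a,b in zip([cs[3],cs[0],cs[1]],side)]+([((-5,0,18),s2(*sd))] if sd else [])
    sp+=[(a,s2(*b)) for a,b in zip([(-25,12,48),(-25,-12,48),(-65,-12,48),(-65,12,48)],rib)]
    out[n]=fit(n,tp,sp,x0)
board("wide",68,[(36,64),(190,36),(207,155),(55,179)],(172,97),[(474,50),(582,29),(654,146)],(582,131),[(585,128),(634,118),(660,160),(615,180)],[.6,-.25,0,1.6])
board("medium",54,[(45,245),(200,258),(195,355),(37,337)],(171,303),[(305,52),(402,50),(411,178)],None,[(336,143),(383,142),(386,192),(336,192)],[.5,-.25,0,1.6])
board("narrow",40,[(120,486),(275,505),(270,571),(113,553)],(245,535),[(72,131),(149,131),(125,275)],None,[(50,244),(104,244),(95,308),(38,308)],[.4,-.3,0,1.6])
out["probe"]=fit("probe",[((55,12,11),md(622,107)),((55,-12,11),md(666,102)),((-55,12,11),md(642,305)),((-55,-12,11),md(680,305))],
 [((-55,-12,11),s1(40,67)),((55,-12,11),s1(207,62)),((-55,-12,-11),s1(42,98)),((55,-12,-11),s1(205,90)),((85,0,-60),s1(246,142))],[.43,.3,.08,0])
json.dump(out,open("poses.json","w"))
E
python3 fit.py
```

```text
press [ 0.6012  0.0237 -0.0021  0.0968] yaw deg 5.55 res px [0.56 0.21 0.47 0.37 0.46 1.39 1.32 1.43 2.19 0.65]
wide [ 0.6282 -0.2549  0.0003  1.7489] yaw deg 100.2 res px [0.91 0.38 0.31 0.49 0.47 1.06 0.64 1.02 0.9  1.07 1.99 3.83 1.53]
medium [ 0.5127 -0.2557  0.0001  1.4957] yaw deg 85.7 res px [0.63 0.25 0.78 0.12 0.05 0.6  0.26 0.75 0.82 0.52 3.32 3.56]
narrow [ 0.3821 -0.3023 -0.0001  1.4884] yaw deg 85.28 res px [0.29 0.79 0.58 0.34 0.36 0.55 0.4  0.95 0.94 1.12 2.12 2.34]
probe [0.4241 0.3351 0.0843 0.1146] yaw deg 6.56 res px [2.15 1.9  1.12 0.66 1.04 1.04 0.96 0.37 0.4 ]
```

```bash
cat > act.py <<'E'
from h import *
import json,sys
P=json.load(open("poses.json")); pr=np.array(P["press"]); YP=pr[3]; RP=R.from_euler("z",YP).as_matrix()
SLOT=dict(narrow=.081,medium=.010,wide=-.075); TW=dict(narrow=40,medium=54,wide=68)
def press_pt(x,y,z): return RP@np.array([x,y,0])+[pr[0],pr[1],z]
def q(psi): return [np.cos(psi/2),np.sin(psi/2),0,0]
def locate(name,area=(330,60,180,320)):
    """board pose (x,y,yaw) from the tile in the top picture"""
    c=read_camera("top"); x,y,w,h=area; f=c["frame"][y:y+h,x:x+w].astype(int)
    m=((f.min(2)>80)&(f.max(2)-f.min(2)<32)).astype(np.uint8); res=[]
    for k in cv2.findContours(m,cv2.RETR_EXTERNAL,cv2.CHAIN_APPROX_NONE)[0]:
        if cv2.contourArea(k)<150: continue
        (cx,cy),(a,b),_=r=cv2.minAreaRect((back(c,k[:,0]+[x,y],.018)[:,:2]*1000).astype(np.float32))
        if not 75<max(a,b)<105: continue
        box=cv2.boxPoints(r); e=max((box[1]-box[0],box[2]-box[1]),key=np.linalg.norm); yaw=np.arctan2(e[1],e[0])
        mm=np.zeros(m.shape,np.uint8); cv2.drawContours(mm,[k],-1,1,-1)
        d=np.argwhere((mm>0)&(f.max(2)<50)).mean(0)[::-1]+[x,y]; d=back(c,d,.018)[0,:2]*1000
        if (np.array([cx,cy])-d)@[np.cos(yaw),np.sin(yaw)]<0: yaw+=np.pi
        o=np.array([cx,cy])-25*np.array([np.cos(yaw),np.sin(yaw)]); res.append((min(a,b),o[0]/1000,o[1]/1000,yaw))
    print("tiles",np.array(res)); best=min(res,key=lambda t:abs(t[0]-TW[name]))
    return np.array(best[1:])
def F(base=0,n=4):
    v=[]
    for _ in range(n): v.append(bot.get_obs()["wrist_force"]); bot.dwell(.02)
    return RP.T@np.mean(v,0)-base
E
python3 - <<'E'
from act import *
print(locate("narrow"),locate("medium"),locate("wide"))
E
```

```text
tiles [[39.6997  0.3811 -0.3013  1.4689]
 [53.8018  0.5121 -0.2543  1.4937]
 [67.4813  0.629  -0.2532  1.7648]]
tiles [[39.7027  0.3811 -0.3016  1.4685]
 [53.8018  0.5121 -0.2541  1.4937]
 [67.4813  0.629  -0.2532  1.7648]]
tiles [[39.6997  0.3811 -0.3015  1.4689]
 [53.9447  0.512  -0.2541  1.4939]
 [67.0853  0.6288 -0.2532  1.7648]]
[ 0.3811 -0.3013  1.4689] [ 0.5121 -0.2541  1.4937] [ 0.6288 -0.2532  1.7648]
```

```bash
cat > load.py <<'E'
from act import *
def pick(name):
    x,y,t=locate(name); g=np.array([x,y])-.045*np.array([np.cos(t),np.sin(t)])
    bot.move_gripper(.06,30); bot.reach([*g,.15],q(t)); bot.servo_line([*g,.034],velocity=.12)
    bot.move_gripper(0,50); o=bot.get_obs(); print("grip w",o["gripper_width"],"f",o["grip_force"])
    bot.servo_line([*g,.15],velocity=.15)
def insert(name,dy=0.,zb=.0132):
    ys=SLOT[name]+dy; z=.034+zb; px=lambda x:press_pt(x-.045,ys,z)
    a=px(-.115); bot.reach([a[0],a[1],.15],q(YP)); b=F()
    bot.servo_line(a,velocity=.1); print("down F",F(b))
    x=-.115
    while x<.012:
        x+=.004; bot.servo_line(px(x),velocity=.04); f=F(b,2)
        if abs(f[1])>3: ys+=np.clip(f[1]*1e-4,-.0008,.0008)
        if abs(f[1])>3 or f[0]<-3: print("x",round(x,4),"ys",round(ys-SLOT[name],4),"f",f)
        if f[0]<-12 or abs(f[1])>30: break
    o=bot.get_obs(); print("stop x",x,"tcp in press",RP.T@(o["position"]-[pr[0],pr[1],0]),"f",F(b))
    return x,ys
def release(x,ys):
    bot.move_gripper(.045); bot.servo_line(press_pt(x-.045,ys,.15),velocity=.15)
E
python3 - <<'E'
from load import *
pick("wide"); x,ys=insert("wide"); print(bot.get_obs()["time_s"])
if x>-.006: release(x,ys)
E
```

```text
tiles [[39.6997  0.3811 -0.3014  1.4689]
 [53.5525  0.5118 -0.2542  1.4899]
 [67.5755  0.6287 -0.2534  1.7584]]
grip w 0.023197177520619897 f 50.872880816459656
down F [-0.0816 -0.1668  0.244 ]
x 0.005 ys 0.0 f [-10.2475  -1.7152   7.9945]
x 0.009 ys -0.0004 f [-23.4064  -3.7803  20.7589]
stop x 0.009000000000000067 tcp in press [-0.0426 -0.0749  0.0466] f [-23.9085  -3.5332  21.1785]
18.475
```

```bash
sed -i 's/f\[0\]<-12/f[0]<-8/' load.py
python3 - <<'E'
from load import *
for n in("medium","narrow"):
    pick(n); x,ys=insert(n); print(n,bot.get_obs()["time_s"])
    if x<-.006: break
    release(x,ys)
else: bot.reach([.28,.3,.3],q(2.4))
for n in("side","top"):
    c=read_camera(n); crop(c,*((220,160,140,100) if n=="side" else (205,130,120,100)),5,f"pics/{n}2.png")
E
```

```text
tiles [[44.3501  0.6075 -0.1696  0.0172]]
grip w 0.0001583130581512273 f 0.0
down F [-0.1202  0.8901  0.8847]
stop x 0.013000000000000067 tcp in press [-0.0318  0.01    0.0472] f [-0.3731  0.4379  0.0444]
medium 34.5167
tiles [[39.6997  0.3811 -0.3014  1.4689]]
grip w 0.023138288291428798 f 49.84455764293671
down F [ 0.2391 -0.0925  0.3882]
x 0.005 ys 0.0 f [-12.3137  -0.206    8.8687]
stop x 0.005000000000000067 tcp in press [-0.0434  0.0808  0.0467] f [-11.7501   0.2448   9.112 ]
narrow 52.4act.py:17: RuntimeWarning: Mean of empty slice.
  d=np.argwhere((mm>0)&(f.max(2)<50)).mean(0)[::-1]+[x,y]; d=back(c,d,.018)[0,:2]*1000
  ret = um.true_divide(
```

View pics/top2.png

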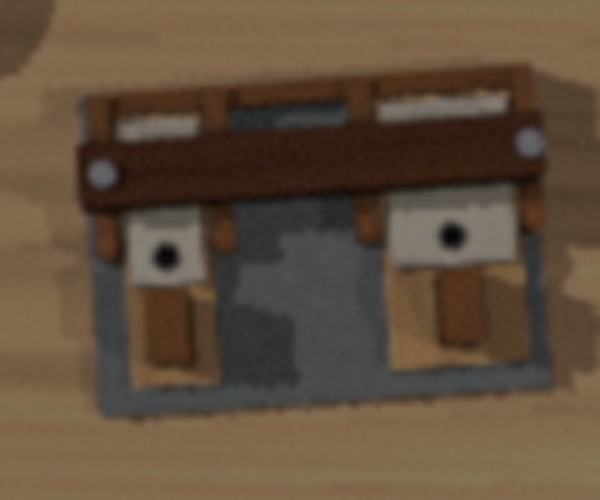

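The narrow and wide boards are home. The medium pick closed on air because the arm hid the board from the top camera, so I'll add a match check and look again.

```bash
sed -i 's/    print("tiles"/    res=[t for t in res if np.isfinite(t[3]) and abs(t[0]-TW[name])<5]; assert res,name\n    print("tiles"/; s/        d=np.argwhere/        if not ((mm>0)\&(f.max(2)<50)).any(): continue\n        d=np.argwhere/' act.py
python3 - <<'E'
from load import *
n="medium"; pick(n)
if bot.get_obs()["gripper_width"]>.015:
    x,ys=insert(n); print(n,bot.get_obs()["time_s"])
    if x>-.006:
        release(x,ys); bot.reach([.28,.3,.3],q(2.4))
c=read_camera("top"); crop(c,205,130,120,100,5,"pics/top3.png")
E
```

```text
tiles [[54.2512  0.4801 -0.2876  1.4559]]
grip w 0.023370647791735227 f 50.3846400976181
down F [ 0.1176 -0.1115 -0.0432]
x 0.005 ys 0.0 f [-10.5929  -1.7007   7.8816]
stop x 0.005000000000000067 tcp in press [-0.0429  0.0099  0.0468] f [-10.5216  -1.2482   7.4416]
medium 71.9917
```

View pics/top3.png

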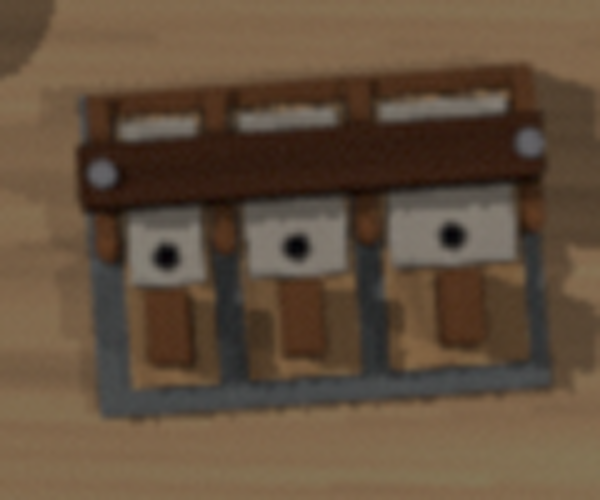

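All three boards are now home, with dots at about (238,181), (264,179) and (295,177). The medium board had already been knocked aside before its pick and was recovered. Next I'll take the probe.

```bash
cat > probe.py <<'E'
from act import *
pb=np.array(P["probe"]); YB=pb[3]; G=np.array([pb[0],pb[1],.080])
def dots():
    c=read_camera("top"); f=c["frame"].astype(int); out={}
    for n,y in SLOT.items():
        u=proj(c,press_pt(-.005,y,.03))[0]; i,j=np.round(u).astype(int)
        w=f[j-4:j+5,i-4:i+5].max(2); m=np.clip(90-w,0,None).astype(float)
        vv,uu=np.mgrid[j-4:j+5,i-4:i+5]; d=back(c,[(m*uu).sum()/m.sum(),(m*vv).sum()/m.sum()],.03)[0]; out[n]=d
        print(n,"dot in press",RP.T@(d-[pr[0],pr[1],0]))
    return out
E
python3 - <<'E'
from probe import *
d=dots(); json.dump({k:v.tolist() for k,v in d.items()},open("dots.json","w"))
bot.move_gripper(.05,30); bot.reach([G[0],G[1],.2],q(YB+np.pi)); b=F()
bot.servo_line(G,velocity=.1); print("down",F(b))
bot.move_gripper(0,60); o=bot.get_obs(); print("w",o["gripper_width"],"grip",o["grip_force"],"F",F(b),"pos",o["position"])
bot.servo_line([G[0],G[1],.20],velocity=.08); print("lift",F(b))
W=np.zeros((600,800,3),np.uint8)
W[:600,:400]=cv2.resize(crop(read_camera("side"),175,95,80,120,5,"/tmp/a.png"),(400,600)); W[:450,400:]=cv2.resize(crop(read_camera("top"),110,180,80,90,5,"/tmp/a.png"),(400,450))
cv2.imwrite("pics/p1.png",W); print(bot.get_obs()["time_s"])
E
```

```text
narrow dot in press [-0.0055  0.0813  0.03  ]
medium dot in press [-0.005   0.0104  0.03  ]
wide dot in press [-0.0047 -0.0741  0.03  ]
down [-0.4477  0.069   0.2883]
w 0.02309492155350409 grip 59.15022432804108 F [-1.1513 -0.017   6.2491] pos [0.4244 0.3354 0.0806]
lift [-0.3341  0.0062 -1.3734]
79.7
```

View pics/p1.png

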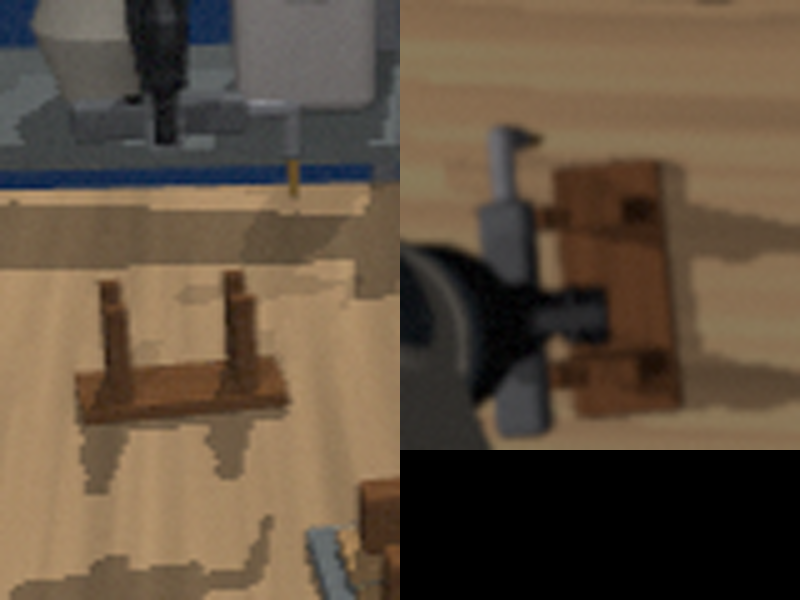

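The probe is held level, with its tip at side pixel about (233,134), and the cradle is empty. I'll check the tip prediction and the cradle pose numerically.

Run:
```python
from probe import *
S=read_camera("side");T=read_camera("top"); o=bot.get_obs()["position"]
r=R.from_euler("z",YB).as_matrix()
for dz in(0,.003,.006): print(dz,proj(S,o+r@[.085,0,-.06+dz]), "obs",(294.5/5-.5+175,197.5/5-.5+95))
print("bend top pred",proj(T,o+r@[.091,0,0.003]),"handle +x end corners",proj(T,o+r@[.055,.012,.011]),proj(T,o+r@[.055,-.012,.011]),"obs",[( (a-400)/5+110-.4,b/5+180-.4) for a,b in((505,126),(480,206),(530,203))])
k=back(T,[((a-400)/5+110-.4,b/5+180-.4) for a,b in((555,170),(662,160),(683,405),(580,415))],.012)
print("cradle corners",k[:,:2],"centre",k.mean(0),"yaw",np.degrees([np.arctan2(*(k[0]-k[3])[1::-1]),np.arctan2(*(k[1]-k[2])[1::-1])]),"probe was",pb)
```

```text
0 [[233.5915 134.4506]] obs (233.4, 134.0)
0.003 [[233.5773 133.5829]] obs (233.4, 134.0)
0.006 [[233.563 132.713]] obs (233.4, 134.0)
bend top pred [[129.3613 203.3867]] handle +x end corners [[124.3799 219.2022]] [[134.4269 218.3679]] obs [(130.6, 204.79999999999998), (125.6, 220.79999999999998), (135.6, 220.2)]
cradle corners [[0.4908 0.3738]
 [0.4983 0.3133]
 [0.3632 0.2968]
 [0.3553 0.3548]] centre [0.4269 0.3347 0.012 ] yaw [7.9754 6.9538] probe was [0.4241 0.3351 0.0843 0.1146]
```

```bash
cat > touch.py <<'E'
from probe import *
D=json.load(open("dots.json"))
def touch(n):
    d=np.array(D[n])-RP@[.084,0,0]; Q=q(YP+np.pi); up=[d[0],d[1],.15]
    bot.servo_line(up,ori=Q,velocity=.15); b=F(0,8)
    bot.servo_line([d[0],d[1],.096],velocity=.1); z=.096; f=F(b,3)
    while f[2]<1.7 and z>.081:
        z-=.001; bot.servo_line([d[0],d[1],z],velocity=.03); f=F(b,3)
    print(n,"z",round(z,4),"F",f); bot.dwell(.5); print("F after",F(b))
    return up
E
python3 - <<'E'
from touch import *
up=touch("narrow")
c=read_camera("side"); crop(c,200,150,140,100,5,"pics/t1.png")
bot.servo_line(up,velocity=.1); print(bot.get_obs()["time_s"])
E
```

```text
narrow z 0.084 F [-0.0531 -0.1273  1.9477]
F after [-0.0272 -0.1867  2.0737]
87.5667
```

View pics/t1.png

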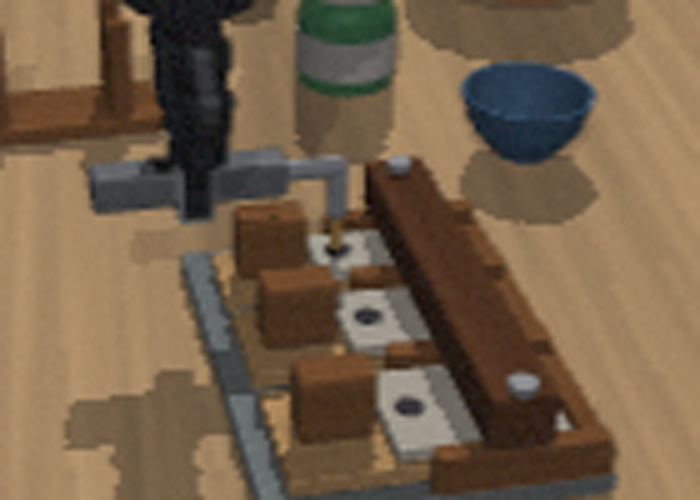

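The pin stands on the narrow dot at crop (338,248) with about 2 N, and the boards are unmoved. I'll carry on with the other two and then return the probe.

Run:
```python
from touch import *
for n in("medium","wide"):
    up=touch(n); bot.servo_line(up,velocity=.1)
bot.servo_line([up[0],up[1],.2]); bot.servo_line([G[0],G[1],.2],ori=q(YB+np.pi),velocity=.15); b=F(0,8)
bot.servo_line([G[0],G[1],.088],velocity=.08); z=.088; f=F(b,3)
while z>.0795 and f[2]<2.5:
    z-=.001; bot.servo_line([G[0],G[1],z],velocity=.03); f=F(b,3)
print("set z",z,"F",f)
bot.move_gripper(.05,30); print("rel",F(b)); bot.servo_line([G[0],G[1],.2],velocity=.1); bot.reach([.28,-.25,.3],q(YB+2))
for n,y in dots().items(): pass
W=np.zeros((600,800,3),np.uint8)
W[:460,:560]=crop(read_camera("side"),185,138,140,115,4,"/tmp/a.png"); a=read_camera("top")
W[:280,560:760]=crop(a,125,200,50,70,4,"/tmp/a.png"); W[300:600,400:760]=crop(a,210,130,120,100,3,"/tmp/a.png")
cv2.imwrite("pics/end.png",W); print(bot.get_obs()["time_s"])
```

```text
medium z 0.087 F [-0.3701 -0.2059  1.8815]
F after [ 0.6403 -0.339   1.675 ]
wide z 0.086 F [-0.3092 -0.082   1.7485]
F after [ 0.0958 -0.5059  1.9079]
set z 0.07999999999999999 F [-1.6281 -1.6146  7.8448]
rel [ 0.2284 -0.203   0.9418]
narrow dot in press [-0.0055  0.0813  0.03  ]
medium dot in press [-0.005   0.0104  0.03  ]
wide dot in press [-0.0047 -0.0741  0.03  ]
110.6583
```

View pics/end.png

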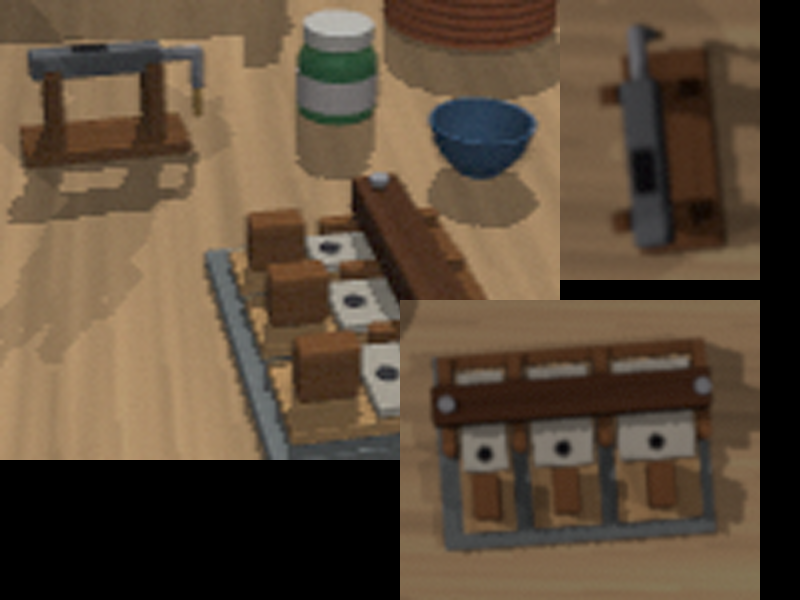

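The final view shows the probe lying in both notches as it did at the start. All three boards are home, and the jar and bowl are untouched.

```bash
python3 -c "
from workcell import bot, read_camera, solve_ik
print(bot.hand_in())"
```

```text
the job is handed in; nothing more can be done
None
```

I handed the job in after about 111 s: all three boards are home, each dot was touched narrowest to widest at about 2 N, and the probe is back in its cradle; the hand-in gave no verdict.

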